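# Line the bench supplies up by height on the storage strip

## Robot

A 7-joint arm with a two-finger parallel gripper is mounted at the origin on a cart in front of the work surface, level with it; the furniture and walls round the work are solid. World frame = base frame: x ahead of the robot, y to its left, z up, the work surface at z = 0. Lengths are in m, angles in rad, forces in N, time in s.
With the tool pointing down it reaches from about 0.4 to 0.9 m from the base axis. Payload 5.6 kg.
Tool frame: the origin (TCP) lies midway between the tips of the shut fingers; the grasp point (between the pads) lies 19 mm behind it; z points along the fingers, y is the line along which they close (so a half turn about z gives the same grasp; the last joint's range is limited). The gripper opens to 92 mm and grips with 3 to 60 N. Pads are 20 mm wide; open, the fingers measure 128 mm over their backs; the gripper's body (75 mm by 189 mm) begins 69 mm behind the grasp point.
Start: joints at [-1.213, 0.468, -0.012, 1.603, 0.006, 1.071, -0.056], TCP at [0.254, 0.598, 0.215] pointing down, gripper open.
Joint ranges: [-2.53, 2.53], [-0.31, 2.02], [-1.57, 1.55], [0.28, 2.44], [-1.29, 4.43], [0.15, 1.84], [-2.92, 2.92]. Speed limits (rad/s): [2.57, 2.57, 3.14, 3.14, 3.14, 3.14, 3.14].

## Interface

Orientations are given as a 3x3 rotation matrix whose columns are the frame's x, y, z axes.
In Python, from station import env, effector, solver, viewer, workorder, search_frame, tip_of gives the robot as it stands. Calls block until the motion is done:
- env.reach(position, orientation): joint-space move of the TCP to a pose.
- env.movel(position, frame=None, rate=0.15): straight line of the TCP; frame=None keeps the orientation; rate is the mean speed in m/s.
- env.goto_joints(angles): joint-space move.
- effector.release() and effector.grasp(squeeze=None): open the fingers fully, or close them until they stop; squeeze is the grip in N (None keeps the last).
- env.pause(seconds).
- solver.inverse_kinematics(position, orientation): joint angles nearest the present ones, or None.
- env.sense(): the state.
- viewer.read_camera(name): name is "scene" or "side" or "wrist"; returns (picture, depth): 384x512x3 uint8, red, green, blue; 384x512 float32, m along the optical axis (not along the pixel's ray), 0 where there is no reading.
- viewer.camera_info(name): a dict with "intrinsics" (3x3 intrinsics, pixels), "dist_coeffs" ([k1, k2, p1, p2, k3] as OpenCV has them; the pictures are not rectified), "eye" and "rotation" of the camera in the world; the wrist camera has in their place "T_tool_cam" (4x4, takes a point from camera to tool coordinates, whose origin is the TCP and whose axes are the flange's). Camera axes: x right, y up, looking along -z (the intrinsics and any distortion apply to the point x, -y, -z); pixel columns grow to the right and rows downward; lengths in m; the calibration is good to about 2 mm. A picture is of the moment at which its call begins: read the wrist's pose just before it. camera_info takes no time and is no camera call.
A pose or a line that the arm cannot do raises env.PlanningError and nothing moves.
- workorder.finish_job(): hands the job in; it is judged then, once.
Trained networks look in the newest picture that a camera, given by its name, has taken for a name from the list of things; names that differ only in an ending like _2 or _b are one class to them, and where a whole thing is asked for, a point or a joint stands for the part that bears it (a point fixed in the world has none). Each returns a list of dicts, best first, with "score" (0 to 1); they miss things now and then, are a little off and sometimes report something else, mostly with a low value. They report only what shows in the picture. A call takes as long as a camera call.
- search_frame(camera, name): "at" ([x, y, z] in m, in world coordinates, good to about 4 mm: the middle of the surface that is visible of it).
- tip_of(camera, name): "at" ([x, y, z] in m, in world coordinates, good to about 4 mm: a listed point, or the origin of a listed thing).
The state is a dict: "t": time; "joint_positions": joint angles; "joint_velocities": joint speeds; "tau": joint torques, N m; "ee_pos": TCP position; "tcp_rot": TCP orientation; "wrist_force": force on the tool from outside, world axes, zero at the start; "moment": the same for the moment, N m; "gripper_width": finger opening in m; "grasp_force": force on a finger pad.
Only numpy, scipy, OpenCV 4.12 (cv2) and the standard library are available. Lean on these libraries where they do the work, as an engineer would, in place of code of your own. Each camera call takes 0.05 s, during which the arm holds its last target. There are 200 camera calls.

## Task

Tidy the bench supplies onto the storage strip, one to a seat, in order of height: the tallest on the seat next to the end with the upright post, then each next lower one along the row (white bottle, brown bottle, solder reel, loupe). Stand each upright and centred on its seat, and tip nothing over on the way; mind the microscope that overhangs the right of the bench.

Things in the scene. Friction and masses are not known exactly. Their poses are not given: they have to be found in the camera images.
- white_bottle: white dispenser bottle with a red cap and pointed spout, standing; 127 mm high over all (the tallest), body 48 mm across up to about 65 mm high, shoulder and cap above. 90 g. Origin at the centre of its underside, z up along its axis. Grip round the body, 40 to 65 mm up
- brown_bottle: brown dispenser bottle with a black cap and spout, standing; 104 mm high over all (second tallest), body 38 mm across up to about 48 mm high, shoulder and cap above. 90 g. Origin at the centre of its underside, z up along its axis. Grip round the body, 30 to 45 mm up
- solder_reel: reel of solder wire with blue flanges, standing on one flange; 58 mm across, 45 mm high (third tallest). 250 g. Origin at the centre of its underside, z up along its axis. Grip across the flanges
- loupe: small black eyepiece loupe, a round cup widening to the top; 44 mm across the rim, 36 mm high (the lowest). 50 g. Origin at the centre of its underside, z up along its axis
- seat_1: round black rubber seat, 58 mm across, with a thin grey ring, on the storage strip (flat aluminium bar 322 x 74 x 14 mm fixed to the bench, pointing roughly away from the robot). Origin: centre of its underside, 14 mm over the bench; its top is 2 mm higher. Its x runs along the strip. Seats 1, 2, 3, 4 follow at 66 mm. This is the end seat nearer to the robot
- seat_2: round black rubber seat, 58 mm across, with a thin grey ring, on the storage strip (flat aluminium bar 322 x 74 x 14 mm fixed to the bench, pointing roughly away from the robot). Origin: centre of its underside, 14 mm over the bench; its top is 2 mm higher. Its x runs along the strip. Seats 1, 2, 3, 4 follow at 66 mm. Second from the robot
- seat_3: round black rubber seat, 58 mm across, with a thin grey ring, on the storage strip (flat aluminium bar 322 x 74 x 14 mm fixed to the bench, pointing roughly away from the robot). Origin: centre of its underside, 14 mm over the bench; its top is 2 mm higher. Its x runs along the strip. Seats 1, 2, 3, 4 follow at 66 mm. Third from the robot
- seat_4: round black rubber seat, 58 mm across, with a thin grey ring, on the storage strip (flat aluminium bar 322 x 74 x 14 mm fixed to the bench, pointing roughly away from the robot). Origin: centre of its underside, 14 mm over the bench; its top is 2 mm higher. Its x runs along the strip. Seats 1, 2, 3, 4 follow at 66 mm. This is the end seat farther from the robot
- end_post: end piece with an upright round steel post, 22 mm across and 60 mm high, on a dark foot 24 x 70 x 8 mm; fixed on the strip 48 mm beyond the end seat (1 or 4, whichever it is at this time) that takes the tallest thing. The other end of the strip has the same foot without a post. Origin at the centre of the foot's underside, 14 mm over the bench
- strip: the storage strip itself: flat aluminium bar 322 x 74 x 14 mm with rounded edges, fixed. Origin at the centre of its underside, x along it away from the robot. (Unlisted: the microscope's head hangs over x 0.45 to 0.60, y -0.30 to -0.44 from 0.17 m up; the solder station with a box on it, 0.15 m high, fills x 0.45 to 0.70, y 0 to 0.21)

How it is judged:
At the end, for the whole second after the job is handed in: The white bottle, brown bottle, solder reel and loupe stand released, upright (within 0.1 rad) and at rest on the four seats, each within 12 mm of its seat's centre, in falling height from the end that has the post (angle between each of white_bottle, brown_bottle, solder_reel, loupe's own z axis and vertical below 0.1 rad and height (world z) of white_bottle between 0.012 and 0.022 m and linear speed of each of white_bottle, brown_bottle, solder_reel, loupe below 0.02 m/s and angular speed of each of white_bottle, brown_bottle, solder_reel, loupe below 0.2 rad/s and height (world z) of brown_bottle between 0.012 and 0.022 m and height (world z) of solder_reel between 0.012 and 0.022 m and height (world z) of loupe between 0.012 and 0.022 m and ((horizontal distance between end_post and seat_1 below 0.08 m and horizontal distance between white_bottle and seat_1 below 0.012 m and horizontal distance between brown_bottle and seat_2 below 0.012 m and horizontal distance between solder_reel and seat_3 below 0.012 m and horizontal distance between loupe and seat_4 below 0.012 m) or (horizontal distance between end_post and seat_4 below 0.08 m and horizontal distance between white_bottle and seat_4 below 0.012 m and horizontal distance between brown_bottle and seat_3 below 0.012 m and horizontal distance between solder_reel and seat_2 below 0.012 m and horizontal distance between loupe and seat_1 below 0.012 m))); the robot touches nothing.
It fails at once if the white bottle is tipped or knocked over (more than 40 degrees) (angle between white_bottle's own z axis and vertical above 0.7 rad).
It fails at once if the brown bottle is tipped or knocked over (more than 40 degrees) (angle between brown_bottle's own z axis and vertical above 0.7 rad).
It fails at once if the solder reel is tipped or knocked over (more than 40 degrees) (angle between solder_reel's own z axis and vertical above 0.7 rad).
It fails at once if the loupe is tipped or knocked over (more than 40 degrees) (angle between loupe's own z axis and vertical above 0.7 rad).
It also fails if it takes over 144 s, if anything falls off the work surface, if the arm or the gripper's body presses on something with over 40 N, if the wrist force passes 120 N, or if a joint passes its speed limit or range.

## Working session

There is one attempt and no reset: what is moved stays moved. The work goes in short steps, each a Python script; the robot and the scene stay as the last script left them, time stands still between calls to the robot, and variables do not carry over. Pictures are saved under pics/ and viewed, at most 14 in all, crops included, and the job is handed in when it is done.

```bash
mkdir -p pics; ls; python3 - <<'E'
from station import *
import cv2, numpy as np
for c in ["scene","side"]:
    p,d=viewer.read_camera(c); cv2.imwrite(f"pics/{c}0.png",p[:,:,::-1])
    i=viewer.camera_info(c); print(c,np.round(i["eye"],3),np.round(i["rotation"],2).tolist())
    for n in ["white_bottle","brown_bottle","solder_reel","loupe","seat_1","end_post","strip"]:
        for f in (search_frame,tip_of):
            print(n,f.__name__,[(np.round(r["at"],3).tolist(),round(r["score"],2)) for r in f(c,n)][:5])
s=env.sense();print(s["t"],s["ee_pos"],np.round(s["tcp_rot"],3).tolist(),s["gripper_width"])
E
```

```text
pics
scene [-0.132 -0.604  0.795] [[0.65, 0.48, -0.59], [-0.76, 0.41, -0.51], [-0.0, 0.78, 0.63]]
white_bottle call [([0.625, 0.263, 0.077], 0.51), ([0.369, -0.301, 0.031], 0.39)]
white_bottle call [([0.639, 0.272, -0.0], 0.6)]
brown_bottle call [([0.43, -0.027, 0.046], 0.69)]
brown_bottle call [([0.436, -0.017, 0.001], 0.57)]
solder_reel call [([0.39, 0.146, 0.04], 0.66), ([0.626, 0.263, 0.08], 0.52)]
solder_reel call [([0.395, 0.16, 0.001], 0.82)]
loupe call [([0.369, -0.3, 0.03], 0.85)]
loupe call [([0.377, -0.298, -0.002], 0.68)]
seat_1 call [([0.541, -0.162, 0.017], 0.92), ([0.476, -0.161, 0.016], 0.87), ([0.673, -0.174, 0.015], 0.85), ([0.611, -0.172, 0.016], 0.65)]
seat_1 call [([0.544, -0.16, 0.012], 0.92), ([0.674, -0.176, 0.014], 0.84), ([0.476, -0.156, 0.014], 0.81), ([0.61, -0.173, 0.01], 0.81)]
end_post call [([0.423, -0.155, 0.02], 0.56)]
end_post call [([0.429, -0.151, 0.011], 0.93)]
strip call [([0.559, -0.175, 0.011], 0.62)]
strip call [([0.575, -0.167, -0.002], 0.85)]
side [ 0.04  -0.783  0.896] [[0.85, 0.33, -0.4], [-0.52, 0.58, -0.63], [0.02, 0.75, 0.67]]
white_bo
[... 200 characters left out ...]
l [([0.4, 0.158, 0.003], 0.71)]
loupe call [([0.371, -0.299, 0.033], 0.91)]
loupe call [([0.375, -0.296, 0.002], 0.58)]
seat_1 call [([0.539, -0.165, 0.019], 0.92), ([0.606, -0.171, 0.017], 0.68), ([0.476, -0.159, 0.018], 0.57)]
seat_1 call [([0.543, -0.165, 0.017], 0.9), ([0.473, -0.158, 0.013], 0.69), ([0.606, -0.169, 0.014], 0.63), ([0.673, -0.176, 0.017], 0.44)]
end_post call [([0.426, -0.157, 0.027], 0.67), ([0.657, -0.166, 0.021], 0.22)]
end_post call [([0.43, -0.153, 0.014], 0.77)]
strip call [([0.548, -0.17, 0.017], 0.89)]
strip call [([0.578, -0.164, 0.002], 0.85)]
1.5 [0.25365045 0.59848901 0.21459611] [[-0.921, 0.39, 0.0], [0.39, 0.921, 0.0], [-0.0, 0.0, -1.0]] 0.09192601423450808
```

View pictures.

View pics/scene0.png

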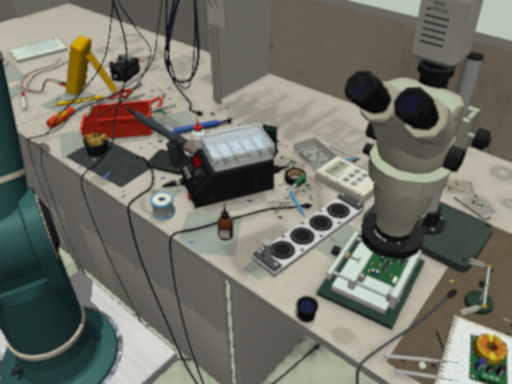

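View pics/side0.png

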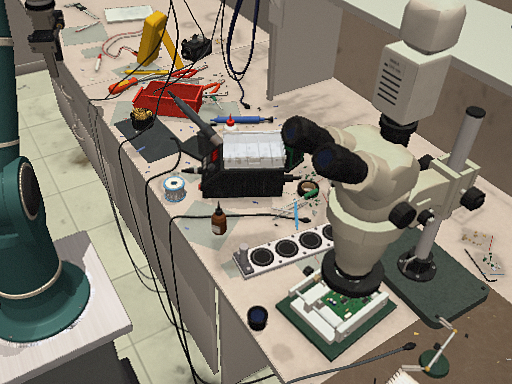

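```bash
cat > h.py <<'E'
from station import *
import cv2, numpy as np
def cloud(c, pose=None):
    p,d=viewer.read_camera(c); i=viewer.camera_info(c)
    K=np.array(i["intrinsics"],float); D=np.array(i["dist_coeffs"],float)
    h,w=d.shape; u,v=np.meshgrid(np.arange(w),np.arange(h))
    n=cv2.undistortPoints(np.stack([u,v],-1).reshape(-1,1,2).astype(np.float64),K,D).reshape(h,w,2)
    P=np.stack([n[...,0]*d,-n[...,1]*d,-d],-1)
    if pose is None: R,t=np.array(i["rotation"]),np.array(i["eye"])
    else:
        T=np.array(i["T_tool_cam"]); R=pose[1]@T[:3,:3]; t=pose[1]@T[:3,3]+pose[0]
    X=P@R.T+t; X[d<=0]=np.nan
    return p,X
E
python3 - <<'E'
from h import *
H=np.full((500,450),np.nan)  # x .2-.7 up?, 2mm cells
H=np.full((350,500),0.0); pts=[]
for c in ["scene","side"]:
    p,X=cloud(c); q=X.reshape(-1,3); q=q[~np.isnan(q[:,0])]; pts.append(q)
q=np.vstack(pts)
for (a,b) in [((.25,.48),(-.5,-.2)),((.35,.8),(-.30,-.05)),((.45,.75),(-.5,-.2))]:
    m=(q[:,0]>a[0])&(q[:,0]<a[1])&(q[:,1]>b[0])&(q[:,1]<b[1])&(q[:,2]>.1)
    s=q[m]; print(a,b,len(s),s.min(0) if len(s) else 0,s.max(0) if len(s) else 0)
# top view: x up .25-.80, y left .45..-.5
W,Hh=760,440; im=np.zeros((Hh,W)); 
o=np.argsort(q[:,2]); q=q[o]
r=((.80-q[:,0])/.00125).astype(int); cc=((.45-q[:,1])/.00125).astype(int)
m=(r>=0)&(r<Hh)&(cc>=0)&(cc<W); 
im[r[m],cc[m]]=np.clip(q[m,2]+.01,0.005,.2)/.2*255
im=cv2.applyColorMap(cv2.dilate(im,np.ones((5,5))).astype(np.uint8),cv2.COLORMAP_TURBO)
for x in np.arange(.3,.8,.1): cv2.putText(im,f"x{x:.1f}",(0,int((.8-x)/.00125)),0,.4,(255,255,255))
for y in np.arange(-.4,.41,.1): cv2.putText(im,f"{y:.1f}",(int((.45-y)/.00125),430),0,.4,(255,255,255))
cv2.imwrite("pics/top.png",im)
E
```

```text
(0.25, 0.48) (-0.5, -0.2) 9996 [ 0.37916914 -0.44014807  0.29439209] [ 0.47999234 -0.31066101  0.52624969]
(0.35, 0.8) (-0.3, -0.05) 193 [ 0.52180341 -0.29990603  0.29369092] [ 0.75317189 -0.28387829  0.37440137]
(0.45, 0.75) (-0.5, -0.2) 38990 [ 0.45000722 -0.45400152  0.1003967 ] [ 0.74999808 -0.28387829  0.6709943 ]
```

View pics/top.png

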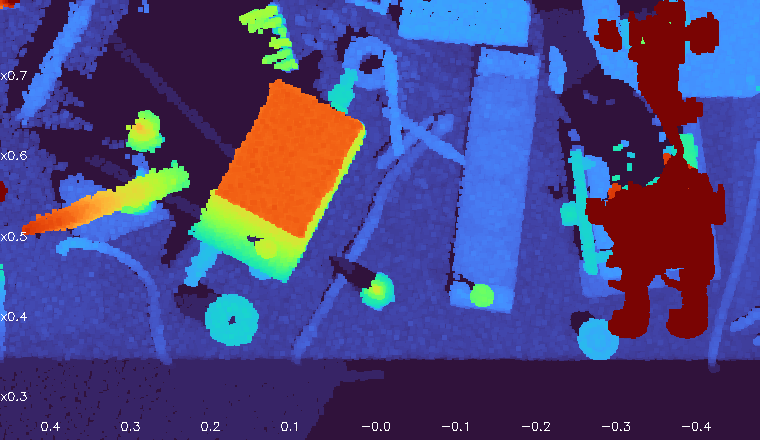

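```bash
cat >> h.py <<'E'
def rot(c, tilt=0.0, toward=None):
    """closing axis c (xy), tool down; tilted about c by 'tilt' so the wrist leans back toward xy direction 'toward'"""
    y=np.array([c[0],c[1],0.]); y/=np.linalg.norm(y); z=np.array([0,0,-1.])
    if tilt:
        b=np.array([toward[0],toward[1],0.]); b-=y*(b@y); b/=np.linalg.norm(b)
        z=-(np.cos(tilt)*np.array([0,0,1.])+np.sin(tilt)*b)
    return np.column_stack([np.cross(y,z),y,z])
LIM=np.array([[-2.53,2.53],[-.31,2.02],[-1.57,1.55],[.28,2.44],[-1.29,4.43],[.15,1.84],[-2.92,2.92]])
def best(p,c,**k):
    q0=np.array(env.sense()["joint_positions"]); out=[]
    for s in (1,-1):
        R=rot(s*np.array(c,float),**k); q=solver.inverse_kinematics(np.array(p,float),R)
        if q is not None: out.append((np.abs(np.array(q)-q0).max(),R,np.array(q)))
    return min(out,key=lambda o:o[0]) if out else None
def pose():
    s=env.sense(); return np.array(s["ee_pos"]),np.array(s["tcp_rot"])
def tcp(g,R): return np.array(g,float)+.019*R[:,2]   # TCP for a wanted grasp point
C_WHITE=(.316,-.949); C_REEL=(.259,.966); C_BROWN=(.9,-.43); C_LOUPE=(.62,.78); C_STRIP=(.09,.996)
E
python3 - <<'E'
from h import *
print(np.round(viewer.camera_info("wrist")["T_tool_cam"],3).tolist())
for n,p,c,k in [("w",(.635,.27,.33),C_WHITE,{}),("wg",(.635,.27,.036),C_WHITE,{}),("reel",(.395,.16,.006),C_REEL,{}),("brown",(.437,-.015,.02),C_BROWN,{}),
  ("l",(.375,-.298,.008),C_LOUPE,{}),("l25",(.375,-.298,.008),C_LOUPE,dict(tilt=.44,toward=(-.78,.62))),("l25h",(.375,-.298,.10),C_LOUPE,dict(tilt=.44,toward=(-.78,.62))),("l35",(.375,-.298,.008),C_LOUPE,dict(tilt=.6,toward=(-.78,.62))),
  ("s4t",(.674,-.176,.03),C_STRIP,dict(tilt=.44,toward=(-1,0))),("s3",(.608,-.171,.03),C_STRIP,{}),("s1",(.476,-.159,.05),C_STRIP,{})]:
    b=best(p,c,**k); print(n,None if b is None else (np.round(b[2],2).tolist(),round(float(min((b[2]-LIM[:,0]).min(),(LIM[:,1]-b[2]).min())),2)))
E
```

```text
[[-0.0, 0.972, 0.236, 0.066], [1.0, 0.0, 0.0, -0.0], [0.0, 0.236, -0.972, -0.17], [0.0, 0.0, 0.0, 1.0]]
w ([-0.85, 0.5, 0.61, 1.39, -0.28, 1.35, -1.48], 0.49)
wg ([-0.8, 0.79, 0.53, 1.63, -0.49, 0.86, -1.33], 0.71)
reel ([-0.53, 0.47, 0.08, 2.26, -0.09, 0.41, 0.93], 0.18)
brown ([-0.36, 0.47, 0.38, 2.25, -0.38, 0.47, -0.12], 0.19)
l ([-0.23, 0.87, 1.11, 2.19, -1.12, 0.86, -0.63], 0.17)
l25 ([0.88, 0.5, -0.34, 2.44, 2.44, 0.29, 2.24], 0.0)
l25h ([1.0, 0.26, -0.47, 2.4, 1.19, 0.17, 0.33], 0.02)
l35 None
s4t ([-0.09, 0.66, 0.42, 1.97, -1.26, 0.31, -0.29], 0.03)
s3 ([-0.26, 0.77, 0.68, 1.8, -0.64, 0.82, -0.92], 0.64)
s1 ([-0.46, 0.65, 0.93, 2.12, -0.78, 0.76, -0.68], 0.32)
```

```bash
python3 - <<'E'
from h import *
p,R=pose(); env.reach(np.array([.205,.485,.33]),R)
q=np.array(env.sense()["joint_positions"]); print(np.round(q,2)); 
a0=np.arctan2(.485,.205)
q2=q.copy(); q2[0]=q[0]+(a0-np.arctan2(-.17,.55)); env.goto_joints(q2)
p,R=pose(); print(p,np.round(R,2).tolist(), env.sense()["t"])
b=best((.55,-.14,.36),C_STRIP); print(np.round(b[2],2)); env.reach(np.array([.55,-.14,.36]),b[1])
P=pose(); im,X=cloud("wrist",P); cv2.imwrite("pics/w1.png",im[:,:,::-1])
for n in ["seat_1","end_post","strip"]:
    print(n,[(np.round(r["at"],3).tolist(),round(r["score"],2)) for r in tip_of("wrist",n)])
for n,pp,c,k in [("l",(.375,-.298,.01),C_LOUPE,{})]+[(f"l{t}{z}",(.375,-.298,z),C_LOUPE,dict(tilt=t,toward=(-.78,.62))) for t in (.2,.26,.35) for z in (.01,.1)]+[(f"s4{t}",(.674,-.176,.03),C_STRIP,dict(tilt=t,toward=(-1,0))) for t in (.2,.26,.35)]:
    b=best(pp,c,**k); print(n,None if b is None else (np.round(b[2],2).tolist(),round(float(min((b[2]-LIM[:,0]).min(),(LIM[:,1]-b[2]).min())),2)))
print(env.sense()["t"])
E
```

```text
[-1.21  0.16 -0.02  1.76  0.    1.22 -0.07]
[ 0.50374218 -0.15447794  0.32951609] [[0.29, 0.96, 0.0], [0.96, -0.29, 0.0], [0.0, 0.0, -1.0]] 4.825
[ 0.11  0.21  0.09  1.63 -0.02  1.3  -1.45]
seat_1 [([0.543, -0.169, 0.014], 0.64), ([0.676, -0.179, 0.014], 0.59), ([0.613, -0.171, 0.015], 0.58), ([0.48, -0.157, 0.015], 0.57)]
end_post [([0.429, -0.15, 0.011], 0.92)]
strip [([0.576, -0.164, -0.001], 0.86), ([0.429, -0.154, 0.011], 0.63)]
l ([0.39, 0.53, 0.25, 2.15, -0.27, 0.49, -1.39], 0.29)
l0.20.01 ([0.47, 0.47, 0.14, 2.3, -0.25, 0.19, -1.41], 0.04)
l0.20.1 ([0.34, 0.27, 0.29, 2.27, -0.15, 0.42, -1.5], 0.17)
l0.260.01 ([0.24, 0.49, 0.41, 2.35, -1.15, 0.18, -0.55], 0.03)
l0.260.1 ([0.35, 0.25, 0.27, 2.31, -0.14, 0.33, -1.52], 0.13)
l0.350.01 ([1.35, 0.67, -0.89, 2.35, 1.71, 0.5, -0.05], 0.09)
l0.350.1 ([0.39, 0.23, 0.21, 2.38, -0.09, 0.2, -1.57], 0.05)
s40.2 ([0.18, 0.67, 0.05, 1.76, -0.11, 0.51, -1.35], 0.36)
s40.26 ([0.2, 0.66, 0.03, 1.81, -0.13, 0.42, -1.32], 0.27)
s40.35 ([0.23, 0.64, -0.0, 1.88, -0.17, 0.28, -1.28], 0.13)
6.275
```

View pics/w1.png

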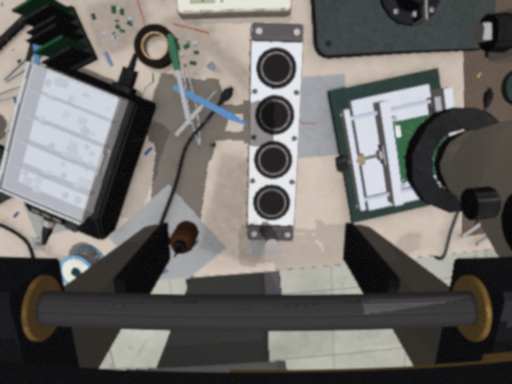

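```bash
python3 - <<'E'
from h import *
p,R=pose()
b=best((.43,-.13,.25),C_LOUPE,tilt=.2,toward=(-.78,.62)); env.reach(np.array([.43,-.13,.25]),b[1]); print(np.round(b[2],2))
q=np.vstack([cloud(c)[1].reshape(-1,3) for c in("scene","side")])
m=(q[:,0]>.3)&(q[:,0]<.75)&(q[:,1]>-.5)&(q[:,1]<-.25)&(q[:,2]>.1)&(q[:,2]<.7); q=q[m]
np.save("mic.npy",q)
g=np.array([.376,-.297,.028])
for az in (90,105,120,135,142):
  w=np.array([np.cos(np.radians(az)),np.sin(np.radians(az))]); c=(w[1],-w[0])
  for t in (.15,.2,.25,.3):
    R=rot(c,t,w); o=[]
    for z in (0,.1):
      bb=best(tcp(g,R)+[0,0,z],c,tilt=t,toward=w); o.append(None if bb is None else (np.round(bb[2],2).tolist(),round(float(min((bb[2]-LIM[:,0]).min(),(LIM[:,1]-bb[2]).min())),2)))
    v=q-g; s=v@-R[:,2]; d=np.linalg.norm(v+np.outer(s,R[:,2]),axis=1); 
    print(az,t,round(d.min(),3),o)
print(env.sense()["t"])
E
```

```text
[ 0.05 -0.03  0.1   2.16  0.14  0.84 -2.18]
90 0.15 0.087 [([0.35, 0.5, 0.19, 2.21, 0.1, 0.36, -2.72], 0.2), ([0.29, 0.3, 0.26, 2.18, 0.1, 0.6, -2.68], 0.24)]
90 0.2 0.11 [([0.29, 0.5, 0.23, 2.23, 0.21, 0.33, -2.85], 0.07), ([0.27, 0.29, 0.25, 2.2, 0.19, 0.57, -2.8], 0.12)]
90 0.25 0.133 [([0.08, 0.53, 0.44, 2.26, 0.02, 0.28, -2.71], 0.13), ([0.24, 0.29, 0.24, 2.22, 0.3, 0.55, -2.92], 0.0)]
90 0.3 0.139 [([-0.12, 0.59, 0.66, 2.29, -0.31, 0.25, -2.42], 0.1), ([-0.0, 0.3, 0.49, 2.25, 0.27, 0.51, -2.91], 0.01)]
105 0.15 0.09 [([0.36, 0.49, 0.2, 2.23, 0.04, 0.31, -2.38], 0.16), ([0.29, 0.29, 0.28, 2.2, 0.05, 0.56, -2.37], 0.24)]
105 0.2 0.113 [([0.31, 0.49, 0.23, 2.26, 0.15, 0.26, -2.51], 0.11), ([0.27, 0.28, 0.27, 2.22, 0.14, 0.51, -2.47], 0.22)]
105 0.25 0.135 [([0.25, 0.49, 0.27, 2.29, 0.28, 0.21, -2.67], 0.06), ([0.24, 0.26, 0.27, 2.25, 0.25, 0.47, -2.59], 0.19)]
105 0.3 0.144 [([0.18, 0.5, 0.32, 2.32, 0.46, 0.17, -2.88], 0.02), ([0.22, 0.26, 0.26, 2.28, 0.37, 0.44, -2.74], 0.16)]
120 0.15 0.092 [([0.4, 0.49, 0.18, 2.25, -0.04, 0.28, -2.02], 0.13), ([0.3, 0.28, 0.29, 2.21, -0.02, 0.5
[... 662 characters left out ...]
 2.31, 0.71, 0.16, -2.48], 0.01), ([0.31, 0.24, 0.28, 2.29, -0.04, 0.38, -1.74], 0.15)]
135 0.3 0.15 [([1.32, 0.68, -0.89, 2.3, 1.53, 0.56, -0.01], 0.14), ([0.31, 0.23, 0.28, 2.32, 0.01, 0.31, -1.8], 0.12)]
142 0.15 0.091 [([0.49, 0.48, 0.12, 2.25, -0.18, 0.27, -1.47], 0.12), ([0.32, 0.27, 0.31, 2.22, -0.15, 0.51, -1.49], 0.22)]
142 0.2 0.114 [([0.51, 0.47, 0.09, 2.29, -0.14, 0.19, -1.51], 0.04), ([0.32, 0.25, 0.3, 2.26, -0.15, 0.45, -1.5], 0.18)]
142 0.25 0.136 [([0.8, 0.48, -0.24, 2.3, 0.83, 0.18, -2.44], 0.03), ([0.33, 0.24, 0.29, 2.29, -0.14, 0.38, -1.51], 0.15)]
142 0.3 0.151 [([1.35, 0.68, -0.89, 2.3, 1.53, 0.51, 0.13], 0.14), ([0.33, 0.22, 0.28, 2.32, -0.14, 0.3, -1.51], 0.12)]
7.1083
```

```bash
python3 - <<'E'
from h import *
w=np.array([-.5,.866]); c=(w[1],-w[0]); t=.18
g=np.array([.376,-.297,.028])
b=best(tcp(g,rot(c,t,w))+[0,0,.11],c,tilt=t,toward=w); R=b[1]
env.reach(tcp(g,R)+[-.02,.06,.13],R); env.movel(tcp(g,R)+[-.01,.02,.11],frame=R)
P=pose(); im,X=cloud("wrist",P); cv2.imwrite("pics/w2.png",im[:,:,::-1])
for f in (search_frame,tip_of): print([(np.round(r["at"],3).tolist(),round(r["score"],2)) for r in f("wrist","loupe")])
q=X.reshape(-1,3); q=q[(np.hypot(q[:,0]-.376,q[:,1]+.297)<.04)&(q[:,2]>.03)&(q[:,2]<.042)]; print(len(q),q.min(0),q.max(0))
s=env.sense();print(P[0],np.round(s["joint_positions"],2),s["wrist_force"],s["t"])
E
```

```text
[([0.372, -0.298, 0.036], 0.98), ([0.487, -0.17, 0.013], 0.56)]
[([0.374, -0.299, 0.002], 0.6)]
2249 [ 0.35289531 -0.31944539  0.03000511] [ 0.39668795 -0.27589898  0.03756905]
[ 0.36856469 -0.27930016  0.11985914] [ 0.28  0.21  0.25  2.27  0.07  0.51 -2.15] [ 0.31765732 -0.58489024  0.17531698] 8.4333
```

View pics/w2.png

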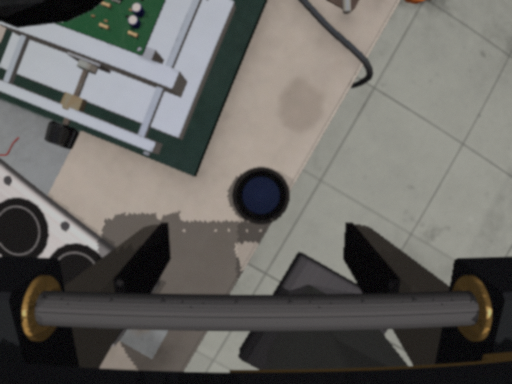

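```bash
cat >> h.py <<'E'
SEAT={1:(.4774,-.1581),2:(.5431,-.1644),3:(.6089,-.1706),4:(.6746,-.1769)}
def status(m=""):
    s=env.sense(); print(m,np.round(s["ee_pos"],4),"w",round(s["gripper_width"],4),"f",round(float(np.max(s["grasp_force"])),1),"F",np.round(s["wrist_force"],1),"t",round(s["t"],2))
E
python3 - <<'E'
from h import *
t=.18; R=pose()[1]; g=np.array([.3748,-.2977,.028]); p=tcp(g,R)
env.movel(p+[0,0,.05],rate=.12); env.movel(p,rate=.06); status("down")
effector.grasp(15); status("grip")
env.movel(p+[0,0,.10],rate=.12); status("lift")
ez=R[2]  # world z in the tool frame
for s in (1,-1):
    R4=rot(s*np.array(C_STRIP),t,(-1,0))
    if np.allclose(R4[2],ez,atol=.02): break
else: raise SystemExit("no match")
env.movel(np.array([.42,-.15,.22]),rate=.2)
a=np.array([*SEAT[4],.028+.016])
env.reach(tcp(a,R4)+[0,0,.12],R4); status("over 4")
print(np.round(env.sense()["joint_positions"],2))
im,X=cloud("scene"); cv2.imwrite("pics/s1.png",cv2.resize(im[150:320,200:440,::-1],None,fx=3,fy=3))
E
```

```text
down [ 0.3766 -0.3008  0.0095] w 0.0921 f 0.0 F [-0.8 -0.6  0.1] t 10.1
grip [ 0.3766 -0.3006  0.0093] w 0.0425 f 15.0 F [-0.6  0.5  1.5] t 10.91
lift [ 0.3761 -0.3003  0.1088] w 0.0422 f 15.0 F [-0.1 -0.  -1.5] t 11.89
over 4 [ 0.6771 -0.1776  0.1449] w 0.0425 f 15.0 F [ 0.1  0.1 -0.2] t 14.07
[ 0.2   0.53  0.03  1.69 -0.05  0.75 -1.4 ]
```

View pics/s1.png

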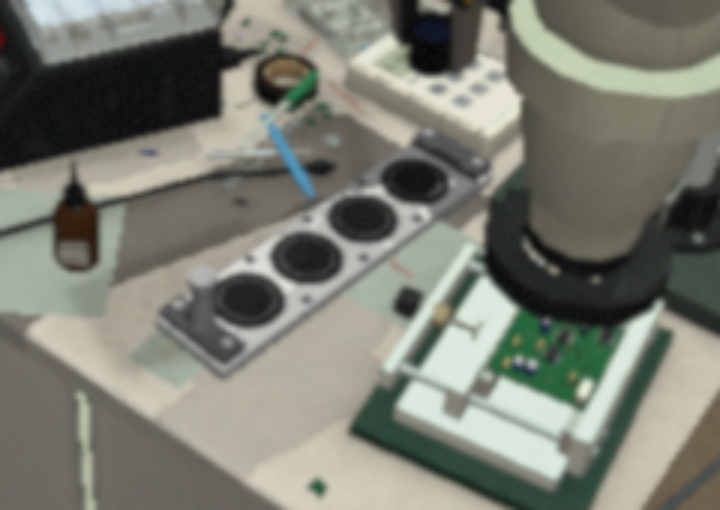

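```bash
python3 - <<'E'
from h import *
P=pose(); R=P[1]; a=np.array([*SEAT[4],.028+.016]); p=tcp(a,R)
env.movel(p+[0,0,.02],rate=.12); env.movel(p,rate=.03); status("at"); 
effector.release(); status("rel"); env.movel(p+[0,0,.13],rate=.15)
P=pose(); im,X=cloud("wrist",P); 
q=X.reshape(-1,3); q=q[(np.hypot(q[:,0]-a[0],q[:,1]-a[1])<.035)&(q[:,2]>.046)&(q[:,2]<.06)]; print(len(q),q.min(0),q.max(0),(q.min(0)+q.max(0))/2)
print([(np.round(r["at"],3).tolist(),round(r["score"],2)) for r in tip_of("wrist","loupe")],[(np.round(r["at"],3).tolist(),round(r["score"],2)) for r in tip_of("wrist","seat_1")])
env.movel(p+[0,0,.24],rate=.25)
b=best((.395,.12,.25),C_REEL); print(np.round(b[2],2)); env.reach(np.array([.38,.14,.25]),b[1])
P=pose(); im,X=cloud("wrist",P); cv2.imwrite("pics/w3.png",im[:,:,::-1])
for f in (search_frame,tip_of): print([(np.round(r["at"],3).tolist(),round(r["score"],2)) for r in f("wrist","solder_reel")])
q=X.reshape(-1,3); q=q[(np.hypot(q[:,0]-.393,q[:,1]-.155)<.05)&(q[:,2]>.038)&(q[:,2]<.052)]; print(len(q),q.min(0),q.max(0),(q.min(0)+q.max(0))/2)
status()
E
```

```text
at [ 0.678  -0.1771  0.0255] w 0.0422 f 15.0 F [-2.3  1.4  3.6] t 15.93
rel [ 0.678  -0.1772  0.0253] w 0.0917 f 0.0 F [-0.6  1.3 -0.1] t 16.77
1908 [ 0.65249105 -0.19930937  0.04601035] [ 0.69520918 -0.15554502  0.0537574 ] [ 0.67385011 -0.17742719  0.04988387]
[([0.675, -0.178, 0.019], 0.96), ([0.608, -0.168, 0.012], 0.65)] [([0.609, -0.17, 0.014], 0.96), ([0.542, -0.168, 0.014], 0.63)]
[-0.29  0.02 -0.08  2.1   0.    1.02 -2.21]
[([0.396, 0.163, 0.042], 0.75)]
[([0.399, 0.161, -0.001], 0.58)]
1989 [0.36910247 0.13205508 0.03820347] [0.42679185 0.18918733 0.04732829] [0.39794716 0.1606212  0.04276588]
 [0.3806 0.1396 0.25  ] w 0.092 f 0.0 F [ 0.   0.2 -0. ] t 20.27
```

View pics/w3.png

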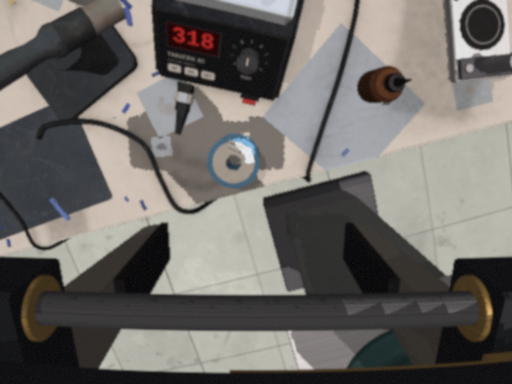

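```bash
cat >> h.py <<'E'
def pick(g,c,squeeze,lift=.12):
    b=best(tcp(g,rot(c))+[0,0,.11],c); R=b[1]; p=tcp(g,R)
    env.reach(p+[0,0,lift],R); env.movel(p+[0,0,.05],rate=.12); env.movel(p,rate=.06); status("down")
    effector.grasp(squeeze); status("grip")
    env.movel(p+[0,0,lift],rate=.12); status("lift")
def place(n,gz,via):
    for v in via:
        env.movel(np.array(v),rate=.25)
    a=np.array([*SEAT[n],gz+.016]); b=best(tcp(a,rot(C_STRIP))+[0,0,.2],C_STRIP); R=b[1]; p=tcp(a,R)
    env.reach(p+[0,0,.15],R); status("over")
    env.movel(p+[0,0,.02],rate=.12); env.movel(p,rate=.03); status("at")
    effector.release(); env.movel(p+[0,0,.05],rate=.06); env.movel(p+[0,0,.2],rate=.2)
def look(n,centre,zlo,zhi,r=.04,name=None):
    P=pose(); im,X=cloud("wrist",P)
    if name: cv2.imwrite(f"pics/{name}.png",im[:,:,::-1])
    q=X.reshape(-1,3); q=q[(np.hypot(q[:,0]-centre[0],q[:,1]-centre[1])<r)&(q[:,2]>zlo)&(q[:,2]<zhi)]
    print(n,len(q),np.round(q.min(0),4),np.round(q.max(0),4),"mid",np.round((q.min(0)+q.max(0))/2,4)) if len(q) else print("none")
    print([(np.round(r["at"],3).tolist(),round(r["score"],2)) for r in tip_of("wrist",n)])
E
python3 - <<'E'
from h import *
pick((.398,.1606,.024),C_REEL,45)
place(3,.024,[(.40,.10,.25)])
look("solder_reel",SEAT[3],.055,.068)
b=best((.41,-.03,.25),C_BROWN); print(np.round(b[2],2)); env.reach(np.array([.41,-.03,.25]),b[1])
look("brown_bottle",(.437,-.015),.03,.049,.03,"w4"); status()
E
```

```text
down [0.3982 0.1607 0.0051] w 0.0921 f 0.0 F [-0.2 -0.3  0.4] t 22.57
grip [0.3982 0.1607 0.0051] w 0.0569 f 45.0 F [-1.1  1.7  0.6] t 23.18
lift [0.3974 0.1603 0.1243] w 0.0573 f 45.0 F [-0.9 -0.3 -2.5] t 24.33
over [ 0.6089 -0.1685  0.1707] w 0.0569 f 45.0 F [-0.2  0.9 -2. ] t 26.36
at [ 0.6084 -0.1704  0.0212] w 0.0568 f 45.0 F [-3.8  1.2  4. ] t 28.41
solder_reel 2488 [ 0.5797 -0.1998  0.0553] [ 0.6368 -0.1423  0.0629] mid [ 0.6083 -0.1711  0.0591]
[([0.612, -0.168, 0.017], 0.83)]
[ 0.06  0.02 -0.07  2.1   0.    1.02 -0.46]
brown_bottle 93 [ 0.4152 -0.0386  0.0302] [0.4565 0.0009 0.049 ] mid [ 0.4358 -0.0189  0.0396]
[([0.439, -0.017, 0.0], 0.9)]
 [ 0.4109 -0.0306  0.2498] w 0.0918 f 0.0 F [0.4 0.6 1.2] t 32.12
```

View pics/w4.png

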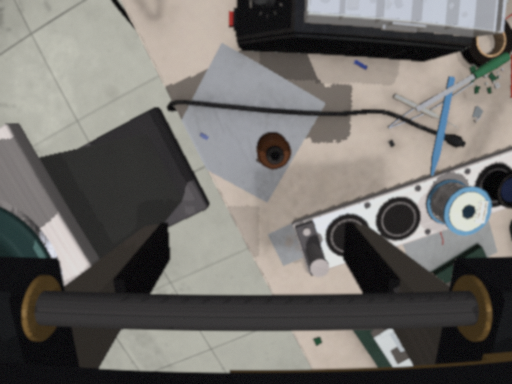

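```bash
python3 - <<'E'
from h import *
pick((.437,-.018,.042),C_BROWN,20,lift=.15)
place(2,.042,[])
look("brown_bottle",SEAT[2],.046,.066,.03); status()
p,R=pose(); env.movel(np.array([.50,-.06,.33]),rate=.25)
b=best((.56,.28,.36),C_WHITE); print(np.round(b[2],2)); env.reach(np.array([.56,.28,.36]),b[1])
look("white_bottle",(.637,.272),.045,.066,.035,"w5"); status()
E
```

```text
down [ 0.4372 -0.018   0.0231] w 0.0916 f 0.0 F [-0.8 -0.2 -0.1] t 34.52
grip [ 0.4371 -0.018   0.023 ] w 0.0375 f 20.0 F [-0.3 -0.1  0.3] t 35.38
lift [ 0.4365 -0.018   0.1724] w 0.037 f 20.0 F [ 1.3 -0.1 -0.6] t 36.78
over [ 0.5424 -0.1632  0.1881] w 0.0372 f 20.0 F [-0.2  0.7 -1.1] t 37.62
at [ 0.5428 -0.1643  0.039 ] w 0.0372 f 20.0 F [-2.2  0.9  2.8] t 39.67
brown_bottle 180 [ 0.524  -0.1838  0.046 ] [ 0.562  -0.1453  0.066 ] mid [ 0.543  -0.1646  0.056 ]
[([0.548, -0.162, 0.016], 0.79), ([0.608, -0.173, 0.013], 0.49)]
 [ 0.5422 -0.1641  0.2373] w 0.0917 f 0.0 F [-0.6  0.7  0.3] t 42.57
[-0.41  0.33 -0.14  1.47  0.05  1.34 -1.8 ]
white_bottle 25 [0.614  0.2505 0.0473] [0.6632 0.2981 0.066 ] mid [0.6386 0.2743 0.0567]
[([0.637, 0.273, -0.005], 0.95)]
 [0.5608 0.2777 0.3602] w 0.092 f 0.0 F [-0.1  0.  -0.5] t 44.71
```

View pics/w5.png

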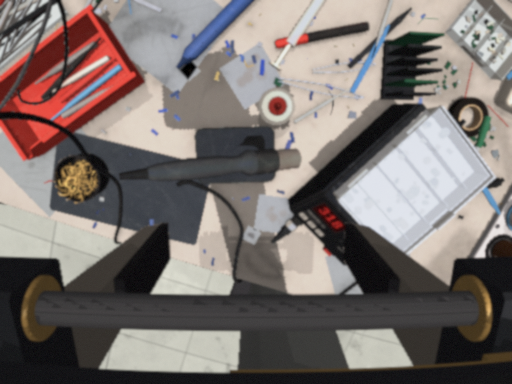

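```bash
python3 - <<'E'
from h import *
pick((.638,.274,.062),C_WHITE,20,lift=.26)
place(1,.062,[(.48,-.06,.31)])
look("white_bottle",SEAT[1],.06,.082,.03); status()
env.movel(np.array([.44,-.05,.33]),rate=.25)
b=best((.47,-.14,.36),C_STRIP); env.reach(np.array([.50,-.14,.36]),b[1])
for n,k,a,z in [("white_bottle",1,.06,.082),("brown_bottle",2,.046,.066),("solder_reel",3,.055,.068),("loupe",4,.046,.06)]: look(n,SEAT[k],a,z,.033,"w6")
env.reach(np.array([.45,.1,.36]),b[1])
p,X=cloud("scene"); cv2.imwrite("pics/s2.png",cv2.resize(p[130:320,200:440,::-1],None,fx=3,fy=3)); status()
E
```

```text
down [0.6383 0.2742 0.0434] w 0.0921 f 0.0 F [ 0.4 -0.7  1. ] t 48.07
grip [0.638 0.274 0.043] w 0.0469 f 20.0 F [-0.4  0.5  0.1] t 48.81
lift [0.6378 0.2739 0.3023] w 0.0471 f 20.0 F [ 0.  -0.4 -1.2] t 51.12
over [ 0.4784 -0.1567  0.2095] w 0.047 f 20.0 F [-0.3  1.3  0.3] t 53.37
at [ 0.4772 -0.158   0.059 ] w 0.0465 f 20.0 F [-1.   0.1  1.6] t 55.42
white_bottle 123 [ 0.4596 -0.1826  0.0601] [ 0.5049 -0.1337  0.082 ] mid [ 0.4823 -0.1581  0.071 ]
[([0.476, -0.159, 0.013], 0.66)]
 [ 0.4765 -0.1578  0.2574] w 0.0919 f 0.0 F [ 1.1 -0.2  0.1] t 58.19
white_bottle 94 [ 0.4532 -0.1831  0.0604] [ 0.5034 -0.1347  0.082 ] mid [ 0.4783 -0.1589  0.0712]
[([0.476, -0.159, 0.014], 0.56)]
brown_bottle 74 [ 0.5221 -0.1835  0.0462] [ 0.5617 -0.1463  0.066 ] mid [ 0.5419 -0.1649  0.0561]
[([0.548, -0.167, 0.016], 0.89)]
solder_reel 1404 [ 0.5805 -0.1988  0.0555] [ 0.637  -0.1423  0.0634] mid [ 0.6088 -0.1706  0.0594]
[([0.611, -0.171, 0.016], 0.75)]
loupe 809 [ 0.6508 -0.1993  0.046 ] [ 0.6952 -0.1558  0.0543] mid [ 0.673  -0.1776  0.0501]
[([0.673, -0.18, 0.019], 0.8), ([0.607, -0.168, 0.016], 0.34)]
 [0.4506 0.0984 0.36  ] w 0.0915 f 0.0 F [ 1.2 -1.   0. ] t 60.83
```

View pics/s2.png

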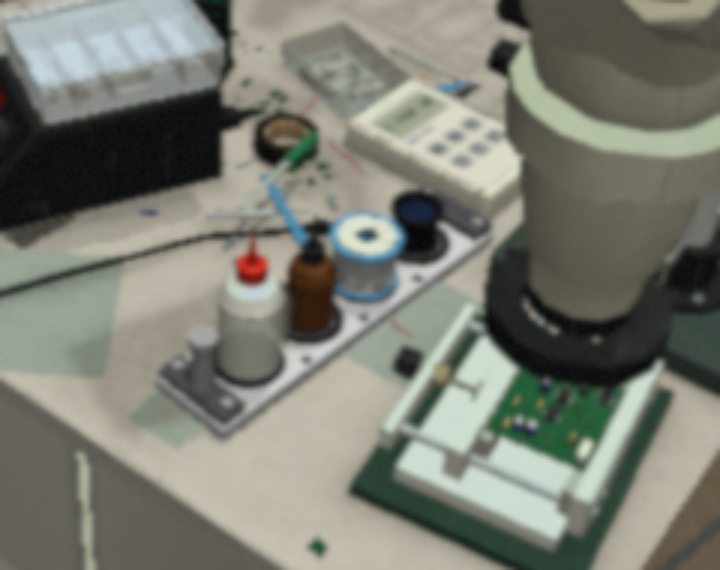

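All four items stand upright and centred, running from the post in the right order: white (250,330), brown (312,290), reel (367,255), loupe (418,225). The arm is clear of everything.

```bash
python3 -c "
from station import *
print(workorder.finish_job())"
```

```text
the job is handed in; nothing more can be done
None
```

The job is handed in: white bottle, brown bottle, solder reel and loupe stand upright on seats 1 to 4 from the post end, each measured within about 3 mm of its seat centre at about 61 s on the robot's clock; the hand-in returned no verdict.

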